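Take the filter tower apart onto the drying mat

TASK

The filtering is done: take the filter tower apart piece by piece from the top down and set the pieces upright on the drying mat, each on its own place: the lid in the shallow white dish, the open cup over the drain peg, the smaller filter stage hanging by its rim in the smaller tripod, and the larger stage in the larger tripod. Set each piece down before you take the next, and leave the wash bottle standing where it is.

Things in the scene. Friction and masses are not known exactly. Their poses are not given: they have to be found in the camera images.
- lid_knob (a point): Lid: a round steel disc (42 mm across, 4 mm thick) with an upright black knob on top (14 mm across, 24 mm tall) and a black plug below (33 mm across, 6 mm deep) that sits loosely in the cup's mouth; 60 g. The point is the middle of the knob: 12 mm above the disc, 12 mm below the knob's top, 22 mm above the plug's underside. z up.
- cup_center (a point): Cup of the tower: a white plastic tube open at both ends, 48 mm outside, 38 mm bore, 70 mm tall, 80 g. The point is its centre, half-way up. At the start its foot stands 5 mm deep in the shallow recess of the smaller filter stage with 2 mm play all round, so lift it straight up. z up.
- stage_small_rim (a point): Smaller (upper) filter stage: round steel flange 58 mm across, 18 mm tall (grip it there), and a cone below it, 40 to 24 mm across, 15 mm long; 160 g. The point is on the axis half-way up the flange, 9 mm above its underside. At the start the flange lies on the larger stage, the cone in that stage's 44 mm socket; lift straight up 20 mm. z up.
- stage_large_rim (a point): Larger (lower) filter stage: round steel flange 68 mm across, 18 mm tall (grip it there), below it a cone, 50 to 32 mm across, 18 mm long, and a 10 mm outlet; 46 mm tall, 250 g. The point is on the axis half-way up the flange, 9 mm above its underside. At the start the flange lies on the stand's port ring, the cone inside; lift straight up 35 mm. z up.
- dish_in (a point): Shallow white porcelain dish, 92 mm across, 10 mm tall, fixed on the mat; its place for the lid. The point is the centre of its inner floor (floor 3 mm thick, 80 mm across inside). The lid stands in it on its plug.
- drain_peg_base (a point): Drain peg: an upright white peg, 14 mm across with a rounded tip 55 mm above its round white foot (76 mm across, 8 mm thick), fixed on the mat; its place for the cup. The point is on the peg's axis at the top face of the foot, where the cup's lower end comes to stand with the peg inside it.
- tripod_small_seat (a point): Smaller tripod, dark steel: a ring of 42 mm bore, 56 mm outside, on three splayed legs, 45 mm tall, fixed on the mat; its place for the smaller stage. The point is the centre of the ring's bore at its top face. The stage's cone goes down into the bore and its flange comes to rest flat on the ring.
- tripod_large_seat (a point): Larger tripod, dark steel: a ring of 52 mm bore, 66 mm outside, on three splayed legs, 58 mm tall, fixed on the mat; its place for the larger stage. The point is the centre of the ring's bore at its top face. The stage's cone goes down into the bore and its flange comes to rest flat on the ring.
- filter_stand: Fixed steel stand under the tower: a horizontal pipe (38 mm across, 150 mm long along its y, hose barb at +y, black stopcock handle at -x) on two feet, with an upright port (62 mm outside) in the middle, its top 104 mm above the worktop. Origin on the worktop under the port's axis. The tower's top (lid knob) is 233 mm above the worktop.
- wash_bottle: Bystander: white plastic wash bottle with red cap and bent red spout, 235 mm tall, standing loose on the worktop; its 68 mm body is centred 21 mm along its x from the origin, which lies on the worktop. To be left alone.
Not all that is in view belongs to the job. What is shaped like the part that bears stage_small_rim but blue or pink is not meant.

How it is judged (in metres and radians):
On the way, in this order (a step that is already met when the one before it is completed fails the run):
1. the lid stands in the dish (horizontal distance between lid_knob and dish_in below 0.024 m and z of lid_knob in the frame of dish_in between 0.017 and 0.027 m and angle between lid_knob's own z axis and vertical below 0.12 rad), for 0.2 s.
2. then the cup stands over the drain peg (horizontal distance between cup_center and drain_peg_base below 0.015 m and z of cup_center in the frame of drain_peg_base between 0.03 and 0.04 m and angle between cup_center's own z axis and vertical below 0.12 rad), for 0.2 s.
3. then the smaller stage hangs in the smaller tripod (horizontal distance between stage_small_rim and tripod_small_seat below 0.008 m and z of stage_small_rim in the frame of tripod_small_seat between 0.004 and 0.014 m and angle between stage_small_rim's own z axis and vertical below 0.12 rad), for 0.2 s.
4. then the larger stage hangs in the larger tripod (horizontal distance between stage_large_rim and tripod_large_seat below 0.008 m and z of stage_large_rim in the frame of tripod_large_seat between 0.004 and 0.014 m and angle between stage_large_rim's own z axis and vertical below 0.12 rad), for 0.2 s.
At the end, for the whole second after the job is handed in: Upright, released, at rest: lid in the dish within 24 mm of its centre; cup on the peg's foot, peg inside, within 15 mm; smaller and larger stage flange-down on the smaller and larger tripod ring within 8 mm of its axis; heights within 5 mm, tilts under 7 degrees (all of step 1 and all of step 2 and all of step 3 and all of step 4 and linear speed of each of lid, cup, stage_small, stage_large below 0.02 m/s); the robot touches nothing.
It fails at once if the wash bottle is pushed more than 30 mm or tipped (distance of wash_bottle from where it was at the start of the episode above 0.03 m or angle between wash_bottle's own z axis and vertical above 0.3 rad).
It also fails if it takes over 120 s, if anything falls off the work surface, if the arm or the gripper's body presses on something with over 40 N, if the wrist force passes 120 N, or if a joint passes its speed limit or range.

ROBOT

A 6-joint arm with a two-finger parallel gripper is mounted at the origin on a cart in front of the work surface, level with it; the furniture and walls round the work are solid. World frame = base frame: x ahead of the robot, y to its left, z up, the work surface at z = 0. Lengths are in mm, angles in degrees, forces in N, time in s.
With the tool pointing down it reaches from about 350 to 850 mm from the base axis. Payload 8.1 kg.
Tool frame: the origin (TCP) lies midway between the tips of the shut fingers; the grasp point (between the pads) lies 19 mm behind it (r.pinch_z is the distance from the TCP to the grasp point, in mm); z points along the fingers, y is the line along which they close (so a half turn about z gives the same grasp; the last joint's range is limited). The gripper opens to 85 mm and grips with 20 to 120 N. Pads are 22 mm wide; open, the fingers measure 114 mm over their backs; the gripper's body (76 mm by 85 mm) begins 54 mm behind the grasp point. The pads swing forward as they close: fully open they stand 13 mm farther back than shut.
Start: joints at [-70.439, 7.471, 85.268, -0, 87.261, -4.893], TCP at [248.396, -546.173, 231.292] pointing down, gripper open.
Joint ranges: [-169.43, 169.43], [-51.17, 129.36], [1.28, 143.12], [-76.62, 256.62], [0, 156.53], [-152.29, 152.29]. Speed limits (degrees/s): [136.94, 136.94, 159.86, 180, 180, 180].

INTERFACE

Orientations are given as [roll, pitch, yaw] about the fixed x, y, z axes, in that order (R = Rz(yaw) Ry(pitch) Rx(roll)).
In Python, from bench import sensors, optics, job, r gives the robot as it stands.
- The arm moves only by the tool play_rows, never from a script. Its argument "motion" is a list that holds one entry, the list of rows, each a list of 6 numbers: the shift along the tool's x, y, z in cm, then the turn, a rotation vector about the tool's x, y, z in degrees. In form: [[[x, y, z, ax, ay, az], ...]]. A call has 1 to 5 rows; each row is the pose to reach, as a shift and turn from the pose commanded when the call began, along the tool's axes at that moment; what a row does not reach only later rows make up. A row lasts 1/10 s, in which the tool goes at most 50 mm and 8.59 degrees, less where a joint would pass 70% of its speed; a pose out of reach is approached as far as the arm can. A call with a gripper value outside its range is refused whole. "jaw" is the opening, from 0 (shut) to 1 (fully open), set as the call begins (left out, the last holds). The fingers move at their own pace and stop on an object; "squeeze" is the grip in N (left out, the last holds). Time passes only in rows, so rows that repeat a pose let the fingers close. It gives the time, the measured TCP pose, the force, the opening and the grip force at its end, in the units of the state.
- sensors.sense(): the state, without advancing time (a new reading comes with each control period).
- optics.snapshot(name): name is "side" or "top" or "wrist"; returns a dict with "pixels" (420x560x3 uint8, red, green, blue), "mtx" (3x3 intrinsics, pixels), "R" (3x3) and "t" (3): a world point X has camera coordinates R X + t; the wrist camera has in their place "T_tool_cam" (4x4, takes a point from camera to tool coordinates, whose origin is the TCP and whose axes are the flange's). Camera axes: x right, y down, z forward; pixel columns grow to the right and rows downward; lengths in mm; the calibration is good to about 2 mm. The wrist camera is an equidistant fisheye: a pixel r from the principal point sees the ray r / f radians off the axis. A picture is of the moment at which its call begins: read the wrist's pose just before it. There is no depth.
- job.hand_in(): hands the job in; it is judged then, once.
The state is a dict: "time": time; "joint_pos": joint angles; "qd": joint speeds; "joint_efforts": joint torques, N m; "tool_pos": TCP position; "tcp_rot": TCP orientation; "ft_force": force on the tool from outside, world axes, zero at the start; "wrist_torque": the same for the moment, N m; "finger_gap": finger opening in mm; "grip_force": force on a finger pad.
Only numpy, scipy, OpenCV 4.12 (cv2) and the standard library are available. Lean on these libraries where they do the work, as an engineer would, in place of code of your own. Each camera call takes 0.05 s, during which the arm holds its last target. There are 200 camera calls.

## Working session

There is one attempt and no reset: what is moved stays moved. The work goes in short steps, Python scripts to look and compute and a tool call to move; the robot and the scene stay as the last step left them, time stands still between calls to the robot, and variables do not carry over. Pictures are saved under pics/ and viewed, at most 14 in all, crops included, and the job is handed in when it is done.

Besides the shell and the picture viewer there is one more tool, called after "Emit:" as name(argument=value, ...), one argument or row to a line, values as JSON. play_rows: Moves the arm, as the interface text tells. Its arguments: {"type":"object","properties":{"motion":{"type":"array","items":{"type":"array","items":{"type":"array","items":{"type":"number"}}}},"jaw":{"type":"number"},"squeeze":{"type":"number"}},"required":["motion"]}

```bash
mkdir -p pics; cat > h.py <<'E'
import numpy as np,cv2,pickle,sys
from bench import sensors,optics,job,r
def snap(n,f):
    s=sensors.sense(); d=optics.snapshot(n); d=dict(d); d['state']=s
    pickle.dump(d,open(f'pics/{f}.pkl','wb')); cv2.imwrite(f'pics/{f}.png',d['pixels'][:,:,::-1]); return d
def ld(f): return pickle.load(open(f'pics/{f}.pkl','rb'))
E
python3 - <<'E'
from h import *
for n in ['side','top','wrist']:
    d=snap(n,n+'0')
    print(n,np.round(d['mtx'],1).tolist(),{k:np.round(d[k],4).tolist() for k in d if k in('R','t','T_tool_cam')})
    if n!='wrist': print('cam',-np.array(d['R']).T@np.array(d['t']))
s=sensors.sense();print(s['tool_pos'],s['tcp_rot'],s['time'],r.pinch_z)
E
```

```text
side [[415.6, 0.0, 283.0], [0.0, 415.6, 209.3], [0.0, 0.0, 1.0]] {'R': [[-0.9998, 0.0192, 0.0037], [0.0076, 0.5565, -0.8308], [-0.018, -0.8306, -0.5565]], 't': [536.8601, 119.0395, 1284.6543]}
cam [558.98167917 990.52390333 811.86676657]
top [[474.5, 0.0, 270.2], [0.0, 474.5, 210.3], [0.0, 0.0, 1.0]] {'R': [[-0.0177, -0.9998, 0.0089], [-0.9968, 0.017, -0.0779], [0.0778, -0.0102, -0.9969]], 't': [0.5425, 549.9545, 1203.8696]}
cam [ 454.58236938    3.52400806 1243.01834398]
wrist [[325.2, 0.0, 279.8], [0.0, 325.2, 207.9], [0.0, 0.0, 1.0]] {'T_tool_cam': [[0.0009, -0.9472, -0.3207, 82.0678], [1.0, 0.0008, 0.0003, -0.4266], [0.0, -0.3207, 0.9472, -142.6148], [0.0, 0.0, 0.0, 1.0]]}
[ 248.26337962 -545.73732073  230.45018615] [-1.79914133e+02 -6.26338527e-03  2.44575262e+01] 0.15 18.700000000000003
```

View pics/top0.png

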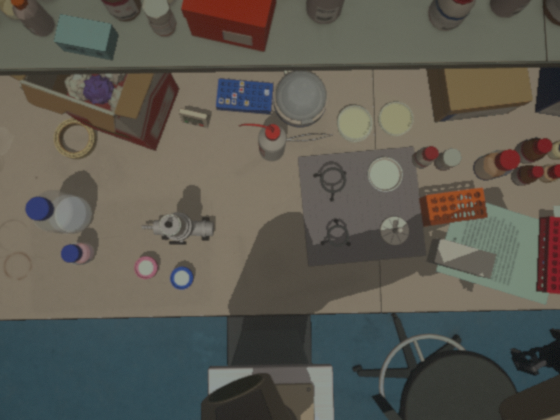

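View pics/side0.png

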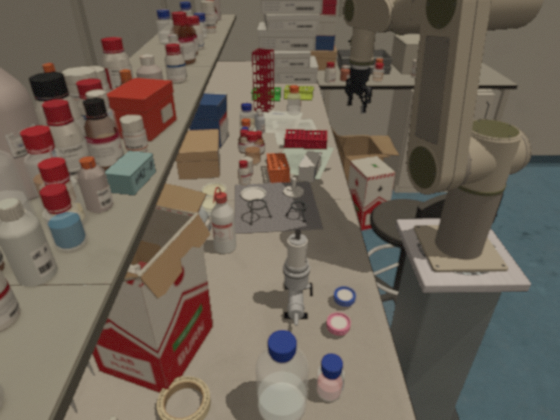

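The top view shows the tower at about (172,228), the large tripod (331,178), small tripod (337,232), dish (385,175), peg (395,231) and wash bottle (272,138). I'll enlarge these.

```bash
python3 - <<'E'
from h import *
p=cv2.imread('pics/top0.png')
a=cv2.resize(p[145:265,295:430],None,fx=4,fy=4,interpolation=cv2.INTER_CUBIC)
b=cv2.resize(p[195:255,140:220],None,fx=3,fy=8/2.667,interpolation=cv2.INTER_CUBIC)
c=np.zeros((480,800,3),np.uint8); c[:,:540]=a; c[:b.shape[0],545:545+b.shape[1]]=b
q=cv2.imread('pics/side0.png'); s=cv2.resize(q[225:325,270:330],None,fx=3,fy=3,interpolation=cv2.INTER_CUBIC)
c[180:480,545:725]=s
c=np.clip(c*1.6,0,255).astype(np.uint8)
cv2.imwrite('pics/c1.png',c)
E
```

```text
(no output)
```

View pics/c1.png

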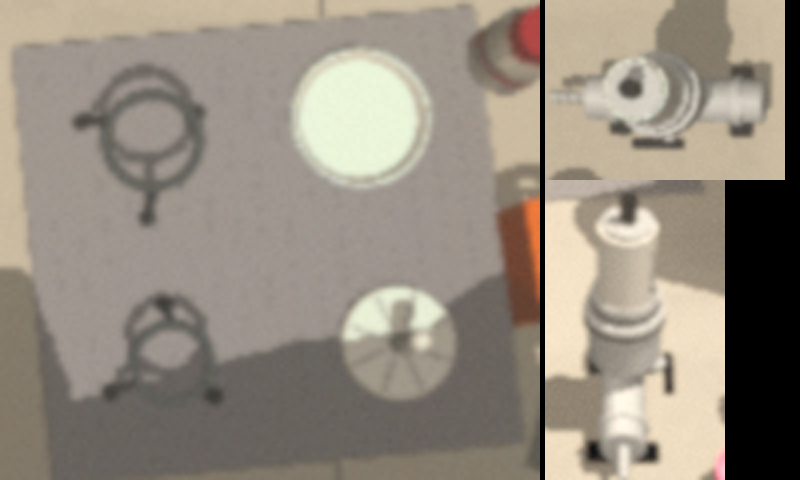

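The crop shows tower knob at crop (630,85), the large ring (lower ellipse) at (151,138), the small ring at (172,360), the dish at (362,117) and the peg foot at (399,343). The other ellipses are shadows.

```bash
cat >> h.py <<'E'
def ray(d,u,v):
    R=np.array(d['R']);t=np.array(d['t']);K=np.array(d['mtx'])
    return -R.T@t, R.T@np.linalg.solve(K,[u,v,1.])
def atz(d,u,v,z):
    c,w=ray(d,u,v); return c+w*(z-c[2])/w[2]
E
python3 - <<'E'
from h import *
d=ld('top0');s=ld('side0')
m=lambda x,y:(295+x/4,145+y/4)
for n,u,z in [('knob',(168.3,223.3),230),('bigtri',m(151,138),58),('smalltri',m(172,360),45),('dish',m(362,117),10),('peg',m(399,343),8),('bottle',(272,131),235)]:
    print(n,np.round(atz(d,*u,z),1))
c1,w1=ray(d,168.3,223.3);c2,w2=ray(s,297.7,235)
a=np.linalg.lstsq(np.c_[w1,-w2],c2-c1,rcond=None)[0];print(c1+a[0]*w1,c2+a[1]*w2)
E
```

```text
knob [509.6 211.  230. ]
bigtri [ 622.3 -167.5   58. ]
smalltri [ 482.7 -178.7   45. ]
dish [ 640.7 -313.6   10. ]
peg [ 492.  -332.9    8. ]
bottle [704.9 -13.6 235. ]
[510.20014572 213.41495206 218.44594471] [507.2682519  213.68885471 218.34290101]
```

Emit:
play_rows(
  motion=[
    [[1.84,-0.78,0,0,0,6],[5.5,-2.35,0,0,0,12],[10.1,-4.3,0,0,0,18],[14.7,-6.3,0,0,0,24.454],[18.4,-7.8,0,0,0,24.454]],
  ],
)

```text
time: 0.65
tool_pos: [384.8, -396.8, 231.0]
tcp_rot: [-180.0, -0.0, -0.2]
ft_force: [-0.3, -0.4, -0.4]
finger_gap: 85.4
grip_force: 0.0
```

Emit:
play_rows(
  motion=[
    [[2.7,-3,0,0,0,0],[6,-6.5,0,0,0,0],[9.5,-10.4,0,0,0,0],[12.4,-13.5,0,0,0,0],[13.64,-14.9,0,0,0,0]],
  ],
)

```text
time: 1.15
tool_pos: [522.0, -246.6, 231.0]
tcp_rot: [-179.9, -0.0, 0.2]
ft_force: [-0.8, -0.6, 0.3]
finger_gap: 85.5
grip_force: 0.0
```

Emit:
play_rows(
  motion=[
    [[0,0,0,0,0,0],[0,0,0,0,0,0]],
  ],
)

```text
time: 1.35
tool_pos: [519.8, -249.8, 230.9]
tcp_rot: [-180.0, 0.1, 0.1]
ft_force: [0.2, -0.2, -0.4]
finger_gap: 85.6
grip_force: 0.0
```

```bash
python3 - <<'E'
from h import *
d=snap('wrist','w1');s=d['state'];print(s['tool_pos'],s['tcp_rot'],s['joint_pos'],s['ft_force'],s['time'])
p=d['pixels'][:,:,::-1]
cv2.imwrite('pics/w1b.png',cv2.resize(np.clip(p*1.5,0,255).astype(np.uint8),(800,600),interpolation=cv2.INTER_CUBIC))
E
```

```text
[ 519.80425736 -249.84729776  230.87173215] [-1.79999258e+02  5.39894121e-02  6.65603812e-02] [-3.07476082e+01  3.94279669e+00  8.90756147e+01 -2.70551319e-02
  8.70283371e+01  5.91872453e+01] [ 0.19961837 -0.24794641 -0.35853975] 1.35
```

View pics/w1b.png

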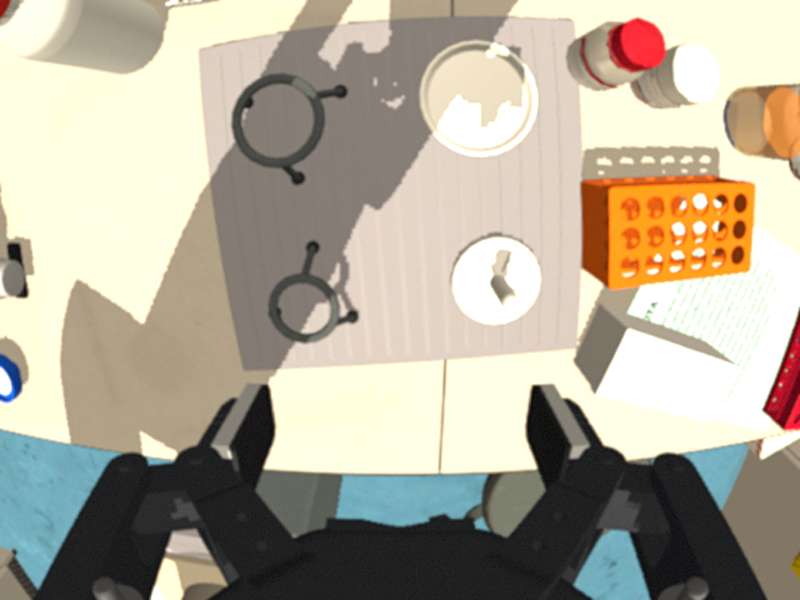

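Wrist view (1.4286x): large ring centre about (279,120), small ring (305,306), dish (479,98), peg foot (497,280).

```bash
cat >> h.py <<'E'
from scipy.spatial.transform import Rotation as Ro
def wz(d,u,v,z):
    K=np.array(d['mtx']);T=np.array(d['T_tool_cam']);s=d['state']
    a=np.array([u-K[0,2],v-K[1,2]]);rr=np.hypot(*a);th=rr/K[0,0]
    w=np.r_[a/max(rr,1e-9)*np.sin(th),np.cos(th)]
    R=Ro.from_euler('xyz',s['tcp_rot'],degrees=True).as_matrix()
    c=R@T[:3,3]+s['tool_pos'];w=R@T[:3,:3]@w
    return c+w*(z-c[2])/w[2]
def wp(d,X):
    K=np.array(d['mtx']);T=np.array(d['T_tool_cam']);s=d['state']
    R=Ro.from_euler('xyz',s['tcp_rot'],degrees=True).as_matrix()
    p=T[:3,:3].T@(R.T@(np.array(X)-s['tool_pos'])-T[:3,3]); th=np.arctan2(np.hypot(p[0],p[1]),p[2])
    return K[:2,2]+K[0,0]*th*p[:2]/np.hypot(p[0],p[1])
def ring(c,z,rad,n=60):
    a=np.linspace(0,2*np.pi,n,endpoint=False); return np.c_[c[0]+rad*np.cos(a),c[1]+rad*np.sin(a),0*a+z]
E
python3 - <<'E'
from h import *
d=ld('w1');k=800/560
C={}
for n,u,z in [('bigtri',(279,120),58),('smalltri',(305,306),45),('dish',(479,98),10),('peg',(497,280),8)]:
    C[n]=wz(d,u[0]/k,u[1]/k,z); print(n,np.round(C[n],1))
p=cv2.resize(np.ascontiguousarray(d['pixels'][:,:,::-1]),None,fx=3,fy=3,interpolation=cv2.INTER_CUBIC)
for n,z,rad in [('bigtri',58,33),('bigtri',58,26),('smalltri',45,28),('smalltri',45,21),('dish',10,46),('peg',8,38),('peg',60,4)]:
    q=np.array([wp(d,X) for X in ring(C[n],z,rad)])*3+1
    cv2.polylines(p,[q.round().astype(np.int32)],True,(0,0,255),1)
cv2.imwrite('pics/w1o.png',cv2.resize(p[60:780,440:1160],(600,600)))
E
```

```text
bigtri [ 621.4 -167.6   58. ]
smalltri [ 483.  -177.6   45. ]
dish [ 640.3 -310.4   10. ]
peg [ 492.9 -330.8    8. ]
```

View pics/w1o.png

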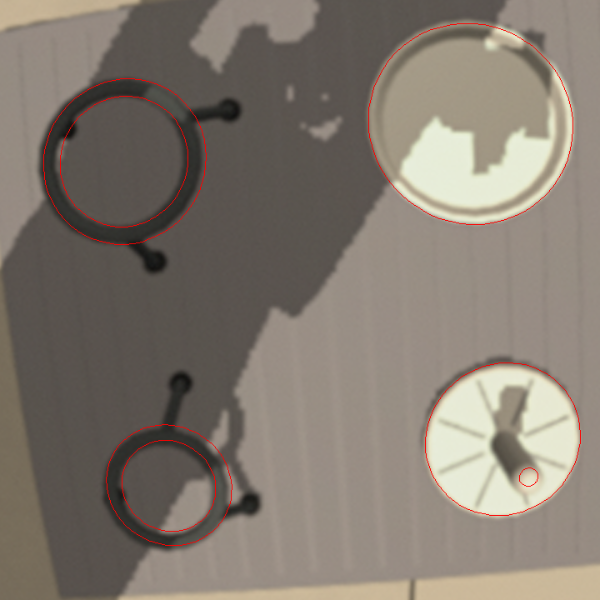

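The overlay fits to within about 1 mm. Next I'll look at the tower.

Emit:
play_rows(
  motion=[
    [[-0.2,-1.5,-1.5,0,0,0],[-0.5,-5,-3.5,0,0,0],[-1,-9,-5.5,0,0,0],[-1.5,-13.5,-6.5,0,0,0],[-2,-18,-7,0,0,0]],
  ],
)

```text
time: 1.9
tool_pos: [499.6, -69.3, 304.1]
tcp_rot: [180.0, -0.2, -0.1]
ft_force: [1.3, 0.3, 0.3]
finger_gap: 85.1
grip_force: 0.0
```

Emit:
play_rows(
  motion=[
    [[-0.6,-4.3,-0.6,0,0,0],[-1.2,-8.6,-1.2,0,0,0],[-1.8,-12.9,-1.8,0,0,0],[-2.4,-17.2,-2.4,0,0,0],[-3,-21,-2.9,0,0,0]],
  ],
)

```text
time: 2.4
tool_pos: [469.2, 141.3, 332.0]
tcp_rot: [-180.0, -0.1, -0.1]
ft_force: [0.1, 0.7, -0.1]
finger_gap: 85.7
grip_force: 0.0
```

Emit:
play_rows(
  motion=[
    [[-0.5,-3.5,0,0,0,0],[-0.8,-6,0,0,0,0],[-1,-7.2,0,0,0,0],[-1,-7.2,0,0,0,0],[-1,-7.2,0,0,0,0]],
  ],
)

```text
time: 2.9
tool_pos: [460.1, 211.0, 330.6]
tcp_rot: [180.0, -0.0, -0.0]
ft_force: [0.5, -0.4, -0.5]
finger_gap: 85.4
grip_force: 0.0
```

```bash
python3 - <<'E'
from h import *
d=snap('wrist','w2');s=d['state'];print(s['tool_pos'],s['tcp_rot'],s['joint_pos'],s['time'])
p=cv2.resize(np.ascontiguousarray(d['pixels'][:,:,::-1]),None,fx=4,fy=4,interpolation=cv2.INTER_CUBIC)
c=wp(d,[509,212,225]);print(c)
for z,rad in [(233,7),(209,21),(140,29),(122,34)]:
    q=np.array([wp(d,X) for X in ring([509,212],z,rad)])*4+1.5
    cv2.polylines(p,[q.round().astype(np.int32)],True,(0,0,255),1)
x,y=(c*4).astype(int);x0,y0=max(0,x-400),max(0,y-300)
cv2.imwrite('pics/w2o.png',p[y0:y0+600,x0:x0+800]);print(x0,y0)
E
```

```text
[460.12169731 210.98375271 330.61834588] [ 1.79973224e+02 -1.94877334e-02 -3.46614793e-02] [ 1.88509304e+01 -8.27729852e+00  9.06843565e+01 -3.19217734e-02
  9.75831691e+01  1.08881381e+02] 2.9
[278.61643292 144.86853466]
714 279
```

View pics/w2o.png

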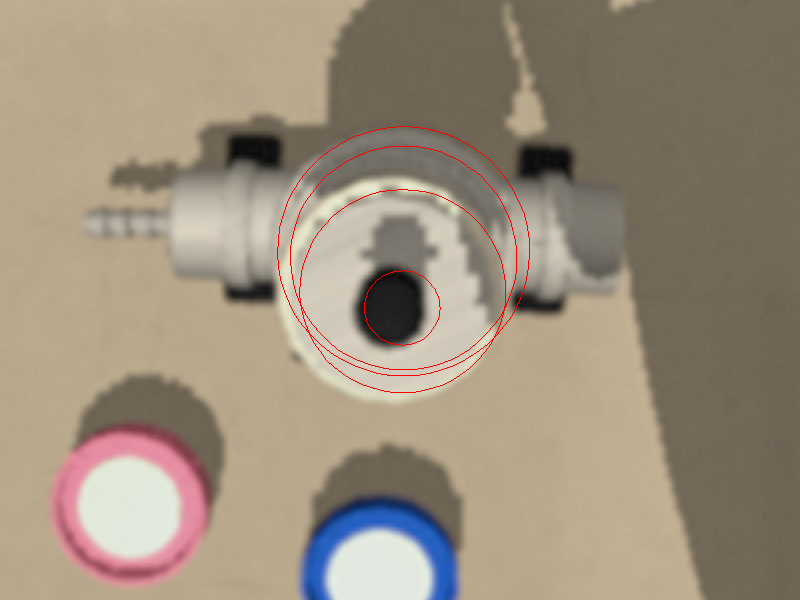

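Knob centre is at about (391,306) in the crop, which gives a tower axis of about (508.5, 214). Now grasping the lid.

Emit:
play_rows(
  motion=[
    [[2,-0.1,0.5,0,0,0],[4,-0.2,2,0,0,0],[4.85,-0.25,5,0,0,0],[4.85,-0.25,7,0,0,0],[4.85,-0.25,7,0,0,0]],
  ],
  jaw=0.5,
)

```text
time: 3.45
tool_pos: [507.2, 212.3, 256.4]
tcp_rot: [179.9, 0.4, -0.1]
ft_force: [-0.8, -0.0, -1.0]
finger_gap: 42.9
grip_force: 0.0
```

Emit:
play_rows(
  motion=[
    [[0,0,1.5,0,0,0],[0,0,3,0,0,0],[0,0,4.2,0,0,0],[0,0,4.8,0,0,0],[0,0,4.8,0,0,0]],
  ],
)

```text
time: 3.95
tool_pos: [507.8, 214.3, 211.1]
tcp_rot: [180.0, 0.1, 0.0]
ft_force: [0.0, 0.9, 0.1]
finger_gap: 42.8
grip_force: 0.0
```

Emit:
play_rows(
  motion=[
    [[0,0,0,0,0,0],[0,0,0,0,0,0],[0,0,0,0,0,0],[0,0,0,0,0,0],[0,0,0,0,0,0]],
  ],
  jaw=0,
  squeeze=40,
)

```text
time: 4.45
tool_pos: [509.0, 214.7, 213.2]
tcp_rot: [-180.0, -0.1, -0.0]
ft_force: [0.0, -0.0, 4.1]
finger_gap: 12.7
grip_force: 39.3
```

Emit:
play_rows(
  motion=[
    [[0,0,-0.3,0,0,0],[0,0,-1.2,0,0,0],[0,0,-3,0,0,0],[0,0,-5.5,0,0,0],[0,0,-8,0,0,0]],
  ],
)

```text
time: 4.95
tool_pos: [508.1, 214.4, 293.1]
tcp_rot: [180.0, 0.1, -0.0]
ft_force: [0.4, 0.7, -1.6]
finger_gap: 12.6
grip_force: 39.0
```

Emit:
play_rows(
  motion=[
    [[0,2.5,-0.5,0,0,0],[0,7,-0.5,0,0,0],[0,12,-0.5,0,0,0],[0,17,-0.5,0,0,0],[0,22,-0.5,0,0,0]],
  ],
)

```text
time: 5.45
tool_pos: [508.1, -7.1, 297.9]
tcp_rot: [180.0, -0.0, 0.0]
ft_force: [0.5, -0.2, -1.3]
finger_gap: 12.6
grip_force: 39.1
```

Emit:
play_rows(
  motion=[
    [[0,4.5,0,0,0,0],[1,9,0,0,0,0],[2.5,13.5,0,0,0,0],[5,18,0,0,0,0],[8,22,0,0,0,0]],
  ],
)

```text
time: 5.95
tool_pos: [587.7, -226.8, 298.2]
tcp_rot: [180.0, -0.0, -0.1]
ft_force: [0.5, 0.5, 0.1]
finger_gap: 12.4
grip_force: 39.1
```

Emit:
play_rows(
  motion=[
    [[3,4,1,0,0,0],[4.6,7,4,0,0,0],[5.2,8.5,8,0,0,0],[5.2,8.5,12,0,0,0],[5.2,8.5,15,0,0,0]],
  ],
)

```text
time: 6.45
tool_pos: [638.4, -309.5, 143.6]
tcp_rot: [-179.9, 0.2, -0.1]
ft_force: [-0.6, -0.4, -0.8]
finger_gap: 12.2
grip_force: 39.1
```

Emit:
play_rows(
  motion=[
    [[0,0,0.8,0,0,0],[0,0,1,0,0,0],[0,0,1,0,0,0],[0,0,1,0,0,0]],
  ],
)

```text
time: 6.85
tool_pos: [641.1, -310.0, 140.7]
tcp_rot: [179.9, -0.2, 0.0]
ft_force: [-0.2, 0.1, 0.7]
finger_gap: 12.5
grip_force: 39.0
```

```bash
python3 - <<'E'
from h import *
d=snap('wrist','w3');s=d['state'];print(s['tool_pos'],s['tcp_rot'],s['ft_force'],s['finger_gap'],s['time'])
p=cv2.resize(np.ascontiguousarray(d['pixels'][:,:,::-1]),None,fx=1.42,fy=1.42,interpolation=cv2.INTER_CUBIC)
q=np.array([wp(d,X) for X in ring([640.3,-310.4],10,46)])*1.42
cv2.polylines(p,[q.round().astype(np.int32)],True,(0,0,255),1)
cv2.imwrite('pics/w3o.png',p)
E
```

```text
[ 641.12781178 -309.97593022  140.67347505] [ 1.79869489e+02 -2.26717317e-01  1.58885438e-02] [-0.17848676  0.09383496  0.67891885] 12.526563342895544 6.85
```

View pics/w3o.png

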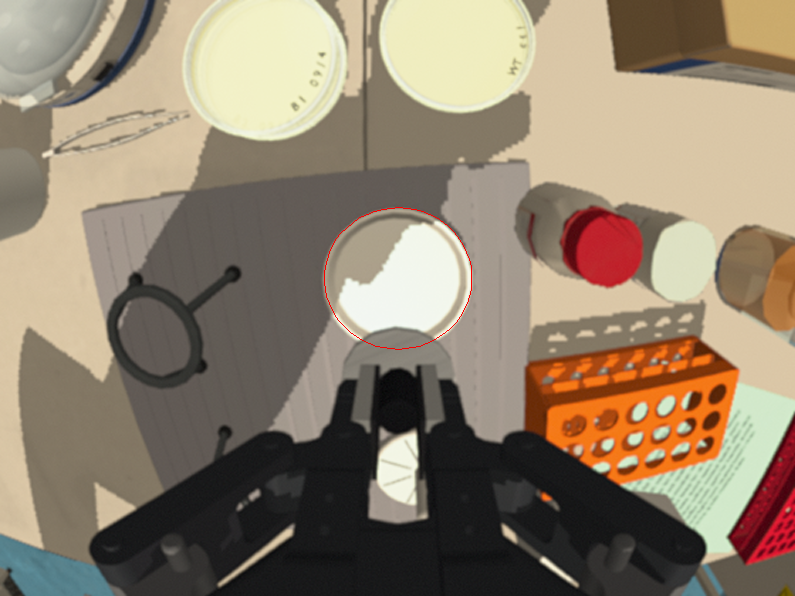

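Emit:
play_rows(
  motion=[
    [[0,0,2,0,0,0],[0,0,5,0,0,0],[0,0,8,0,0,0],[0,0,10,0,0,0],[0,0,11,0,0,0]],
  ],
)

```text
time: 7.4
tool_pos: [639.1, -308.9, 26.0]
tcp_rot: [-180.0, 0.1, 0.0]
ft_force: [0.4, 1.4, -1.2]
finger_gap: 12.2
grip_force: 39.0
```

Emit:
play_rows(
  motion=[
    [[0,0,0.3,0,0,0],[0,0,0.5,0,0,0],[0,0,0.5,0,0,0],[0,0,0.5,0,0,0]],
  ],
)

```text
time: 7.8
tool_pos: [640.6, -309.9, 24.0]
tcp_rot: [179.9, -0.1, 0.0]
ft_force: [0.6, -0.1, -0.4]
finger_gap: 12.2
grip_force: 39.0
```

Emit:
play_rows(
  motion=[
    [[0,0,0.3,0,0,0],[0,0,0.5,0,0,0],[0,0,0.6,0,0,0],[0,0,0.6,0,0,0]],
  ],
)

```text
time: 8.2
tool_pos: [641.1, -310.2, 22.1]
tcp_rot: [179.9, -0.2, 0.0]
ft_force: [-13.9, 7.6, 28.1]
finger_gap: 12.2
grip_force: 42.0
```

Emit:
play_rows(
  motion=[
    [[0,0,0.1,0,0,0],[0,0,0.1,0,0,0],[0,0,0.1,0,0,0]],
  ],
)

```text
time: 8.5
tool_pos: [641.2, -310.2, 22.1]
tcp_rot: [179.9, -0.2, 0.0]
ft_force: [-17.1, 9.9, 36.1]
finger_gap: 12.3
grip_force: 42.5
```

Emit:
play_rows(
  motion=[
    [[0,0,-0.1,0,0,0],[0,0,-0.2,0,0,0],[0,0,-0.2,0,0,0]],
  ],
)

```text
time: 8.8
tool_pos: [641.0, -310.2, 22.2]
tcp_rot: [179.9, -0.2, 0.0]
ft_force: [-10.2, 5.3, 21.8]
finger_gap: 12.5
grip_force: 41.2
```

```bash
python3 - <<'E'
from h import *
d=snap('wrist','w4');s=d['state'];print(s['tool_pos'],s['tcp_rot'],s['ft_force'],s['wrist_torque'],s['finger_gap'],s['time'])
p=cv2.resize(np.ascontiguousarray(d['pixels'][:,:,::-1]),None,fx=1.42,fy=1.42,interpolation=cv2.INTER_CUBIC)
e=snap('side','s4')['pixels'][:,:,::-1][140:230,220:340]
p=p[:,:]; p[:270,:360]=cv2.resize(e,None,fx=3,fy=3,interpolation=cv2.INTER_CUBIC)
cv2.imwrite('pics/w4o.png',p)
E
```

```text
[ 641.00537618 -310.18166858   22.15300169] [ 1.79893047e+02 -1.68749113e-01  2.13300553e-03] [-10.22508072   5.28245537  21.82783944] [0.94454362 1.68568769 0.01854335] 12.484576536071266 8.8
```

View pics/w4o.png

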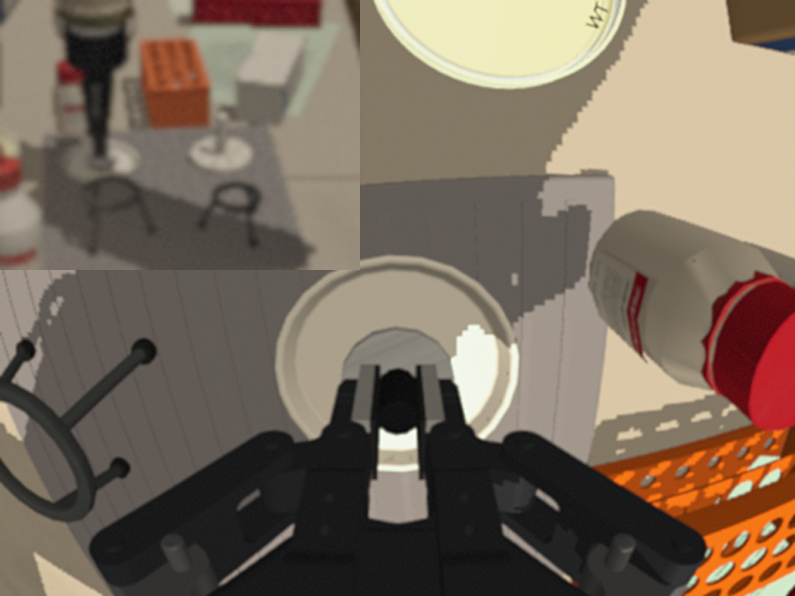

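```bash
python3 - <<'E'
from h import *
d=ld('w4');P=d['state']['tool_pos']
for z in (4,0,-2,-4,-6,-8,-10,-14):
    print(z,wp(d,P+[21,0.2,z])*1.42, wp(d,P+[0,21,z])*1.42,wp(d,P+[0,-21,z])*1.42,wp(d,P+[7,0,z+24])*1.42,wp(d,P+[-7,0,z+24])*1.42)
print(wz(d,398/1.42,256/1.42,10),wz(d,278/1.42,362/1.42,10),wz(d,519/1.42,362/1.42,10))
E
```

```text
4 [397.17625495 335.6640235 ] [337.37428232 390.47918919] [458.00517632 390.45032452] [397.9396064  411.63229574] [397.87224119 449.0733269 ]
0 [397.15960899 330.90734567] [338.65230632 384.8445909 ] [456.67452155 384.82074553] [397.90144933 404.46581722] [397.83788549 441.46483031]
-2 [397.15158748 328.61264186] [339.27298538 382.11448443] [456.02832393 382.09296611] [397.88305632 401.01065923] [397.82127164 437.78253008]
-4 [397.14375787 326.37125853] [339.88184213 379.44039388] [455.39446111 379.42108911] [397.86510137 397.63737116] [397.80502027 434.17870199]
-6 [397.13611372 324.18146057] [340.47916685 376.82079534] [454.77262928 376.80359638] [397.84757087 394.34342478] [397.78912153 430.65128933]
-8 [397.12864887 322.04158256] [341.06524244 374.25421165] [454.16253241 374.23901621] [397.83045165 391.12637705] [397.77356586 427.19828597]
-10 [397.12135737 319.95002559] [341.64034448 371.73921111] [453.56388219 371.72592205] [397.81373101 387.98386783] [397.75834396 423.81773624]
-14 [397.107272   315.90579347] [342.75869437 366.85845212] [452.39980609 366.84870368] [397.78143685 381.91342416] [397.72886547 417.26642518]
[ 684.83817831 -310.27122913   10.        ] [ 643.52466931 -264.28209793   10.        ] [ 643.49664905 -356.85925926   10.        ]
```

Emit:
play_rows(
  motion=[
    [[0,0,-0.1,0,0,0],[0,0,-0.2,0,0,0],[0,0,-0.25,0,0,0],[0,0,-0.25,0,0,0]],
  ],
)

```text
time: 9.3
tool_pos: [640.8, -310.1, 22.2]
tcp_rot: [179.9, -0.2, -0.0]
ft_force: [-1.2, 1.7, 7.0]
finger_gap: 11.9
grip_force: 39.7
```

Emit:
play_rows(
  motion=[
    [[0,0,0,0,0,0],[0,0,0,0,0,0],[0,0,0,0,0,0],[0,0,0,0,0,0]],
  ],
  jaw=0.4,
)

```text
time: 9.7
tool_pos: [639.5, -309.2, 19.5]
tcp_rot: [-180.0, 0.0, -0.0]
ft_force: [-0.1, 0.2, -0.1]
finger_gap: 34.1
grip_force: 0.0
```

Emit:
play_rows(
  motion=[
    [[0,0,-1,0,0,0],[0,0,-3,0,0,0],[0,0,-6,0,0,0],[0,0,-10,0,0,0],[0,0,-14,0,0,0]],
  ],
)

```text
time: 10.2
tool_pos: [639.2, -309.1, 161.4]
tcp_rot: [-180.0, 0.0, -0.0]
ft_force: [0.6, -0.7, 0.7]
finger_gap: 34.2
grip_force: 0.0
```

Emit:
play_rows(
  motion=[
    [[-2,-1,-3,0,0,0],[-6,-4,-6,0,0,0],[-10,-8,-9,0,0,0],[-10,-8,-9,0,0,0]],
  ],
)

```text
time: 10.6
tool_pos: [538.7, -228.0, 253.8]
tcp_rot: [179.9, -0.2, 0.0]
ft_force: [0.6, -0.7, -0.0]
finger_gap: 33.9
grip_force: 0.0
```

```bash
python3 - <<'E'
from h import *
d=snap('wrist','w5');s=d['state'];print(s['tool_pos'],s['ft_force'],s['finger_gap'],s['time'])
p=cv2.resize(np.ascontiguousarray(d['pixels'][:,:,::-1]),None,fx=4,fy=4,interpolation=cv2.INTER_CUBIC)
for z,rad in [(10,46),(3,40),(13,21),(37,7)]:
    q=np.array([wp(d,X) for X in ring([640.3,-310.4],z,rad)])*4+1.5
    cv2.polylines(p,[q.round().astype(np.int32)],True,(0,0,255),1)
x,y=q.mean(0).astype(int);x0,y0=max(0,x-300),max(0,y-250)
cv2.imwrite('pics/w5o.png',p[y0:y0+500,x0:x0+600]);print(x0,y0)
E
```

```text
[ 538.72246057 -228.00184003  253.83095559] [ 0.57198341 -0.6785978  -0.04806621] 33.887857923005306 10.6
1119 99
```

View pics/w5o.png

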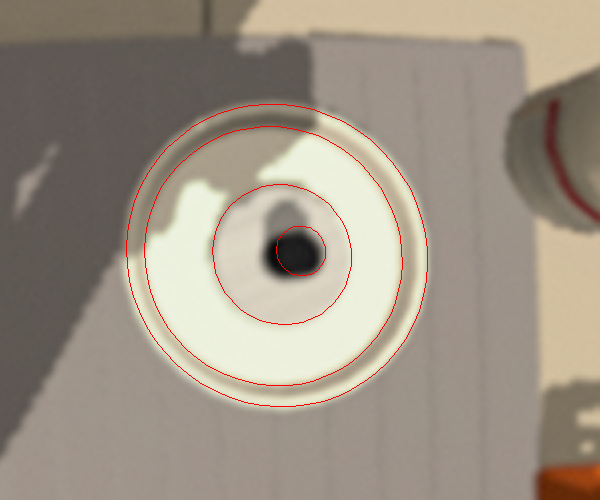

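The lid stands in the dish: the knob is at crop (293,254) and the disc fits the overlay. Next is the cup.

Emit:
play_rows(
  motion=[
    [[-0.3,-3,-0.5,0,0,0],[-0.8,-7.5,-1,0,0,0],[-1.3,-12.5,-1.5,0,0,0],[-1.8,-17.5,-1.5,0,0,0],[-2.2,-22,-1.5,0,0,0]],
  ],
  jaw=0.95,
)

```text
time: 11.15
tool_pos: [517.3, -7.4, 266.0]
tcp_rot: [180.0, -0.1, -0.0]
ft_force: [0.6, -1.0, 0.2]
finger_gap: 81.3
grip_force: 0.0
```

Emit:
play_rows(
  motion=[
    [[-0.2,-5,0,0,0,0],[-0.4,-10,0,0,0,0],[-0.6,-15,0,0,0,0],[-0.8,-19.5,0,0,0,0],[-0.8,-22.2,0,0,0,0]],
  ],
)

```text
time: 11.65
tool_pos: [508.9, 216.0, 265.7]
tcp_rot: [-179.9, -0.0, 0.1]
ft_force: [0.6, -0.3, 0.9]
finger_gap: 81.1
grip_force: 0.0
```

Emit:
play_rows(
  motion=[
    [[0,0,0,0,0,0],[0,0,0,0,0,0],[0,0,1,0,0,0],[0,0,3,0,0,0],[0,0,4,0,0,0]],
  ],
)

```text
time: 12.15
tool_pos: [509.1, 211.1, 222.6]
tcp_rot: [179.9, 0.1, -0.1]
ft_force: [-0.2, -0.4, -0.6]
finger_gap: 81.0
grip_force: 0.0
```

```bash
python3 - <<'E'
from h import *
d=snap('wrist','w6');s=d['state'];print(s['tool_pos'],s['tcp_rot'],s['ft_force'],s['finger_gap'],s['time'])
P=[508.5,214]
p=cv2.resize(np.ascontiguousarray(d['pixels'][:,:,::-1]),None,fx=2,fy=2,interpolation=cv2.INTER_CUBIC)
for z,rad in [(205,24),(205,19),(140,29),(122,34)]:
    q=np.array([wp(d,X) for X in ring(P,z,rad)])*2+.5
    cv2.polylines(p,[q.round().astype(np.int32)],True,(0,0,255),1)
cv2.imwrite('pics/w6o.png',p[240:840,160:960])
E
```

```text
[509.08781204 211.05708624 222.60572976] [ 1.79949666e+02  1.22013197e-01 -1.10774675e-01] [-0.20084692 -0.35096268 -0.62774292] 80.97236512984499 12.15
```

View pics/w6o.png

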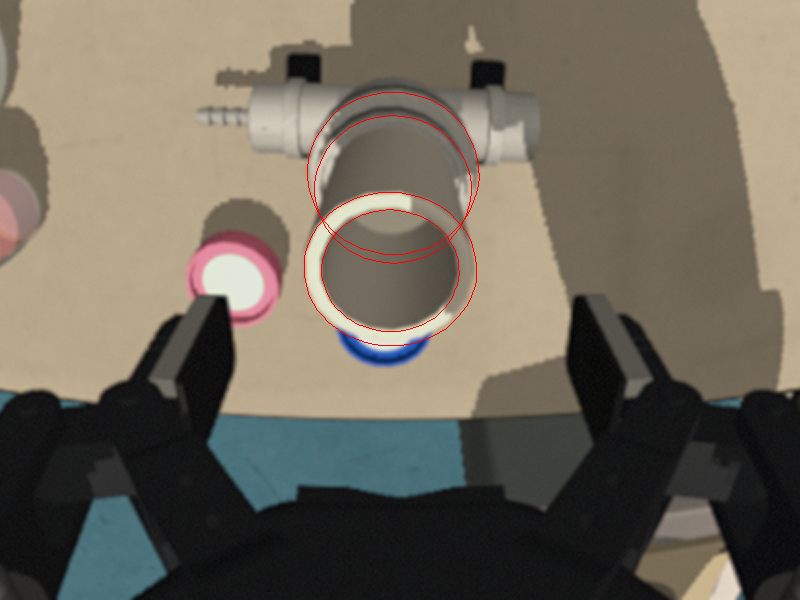

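The cup rim fits the overlay at (391,269), so the fingers straddle it. Next: settle, descend and grip.

Emit:
play_rows(
  motion=[
    [[0,0,1.5,0,0,0],[0,0,3.5,0,0,0],[0,0,5.5,0,0,0],[0,0,7,0,0,0],[0,0,7,0,0,0]],
  ],
)

```text
time: 12.7
tool_pos: [508.1, 211.9, 151.9]
tcp_rot: [179.9, 0.2, -0.0]
ft_force: [0.2, -0.5, 0.2]
finger_gap: 81.2
grip_force: 0.0
```

Emit:
play_rows(
  motion=[
    [[0,0,0,0,0,0],[0,0,0,0,0,0],[0,0,0,0,0,0]],
  ],
)

```text
time: 13.0
tool_pos: [510.5, 212.9, 156.2]
tcp_rot: [-180.0, -0.1, -0.0]
ft_force: [0.5, -0.2, -0.3]
finger_gap: 81.2
grip_force: 0.0
```

Emit:
play_rows(
  motion=[
    [[0,0,0,0,0,0],[0,0,0,0,0,0],[0,0,0,0,0,0],[0,0,0,0,0,0],[0,0,0,0,0,0]],
  ],
  jaw=0.3,
  squeeze=40,
)

```text
time: 13.5
tool_pos: [510.1, 212.9, 155.5]
tcp_rot: [-180.0, -0.1, -0.0]
ft_force: [0.5, 0.3, 4.9]
finger_gap: 47.5
grip_force: 41.5
```

Emit:
play_rows(
  motion=[
    [[0,0,-0.2,0,0,0],[0,0,-0.8,0,0,0],[0,0,-2.5,0,0,0],[0,0,-5,0,0,0],[0,0,-8,0,0,0]],
  ],
)

```text
time: 14.0
tool_pos: [508.6, 212.3, 234.2]
tcp_rot: [179.9, 0.2, -0.0]
ft_force: [1.3, -0.2, -0.6]
finger_gap: 47.8
grip_force: 41.3
```

Emit:
play_rows(
  motion=[
    [[0,2.5,-0.5,0,0,0],[-0.2,7,-0.5,0,0,0],[-0.4,12,-0.5,0,0,0],[-0.5,17,-0.5,0,0,0],[-0.6,22,-0.5,0,0,0]],
  ],
)

```text
time: 14.5
tool_pos: [503.0, -8.9, 239.9]
tcp_rot: [180.0, 0.0, 0.0]
ft_force: [1.6, 0.1, -1.3]
finger_gap: 47.3
grip_force: 41.3
```

Emit:
play_rows(
  motion=[
    [[-0.1,5,0,0,0,0],[-0.3,10,0,0,0,0],[-0.5,15,0,0,0,0],[-0.7,20,0,0,0,0],[-0.8,24,0,0,0,0]],
  ],
)

```text
time: 15.0
tool_pos: [494.7, -249.9, 239.8]
tcp_rot: [180.0, 0.0, -0.1]
ft_force: [1.1, 1.0, -0.4]
finger_gap: 47.4
grip_force: 41.4
```

Emit:
play_rows(
  motion=[
    [[-0.1,4,0,0,0,0],[-0.2,7,0,0,0,0],[-0.2,8.4,0,0,0,0],[-0.2,8.4,0,0,0,0],[-0.2,8.4,0,0,0,0]],
  ],
)

```text
time: 15.5
tool_pos: [493.7, -330.4, 239.5]
tcp_rot: [-179.9, 0.0, -0.0]
ft_force: [0.4, 0.7, -0.8]
finger_gap: 47.7
grip_force: 41.4
```

Emit:
play_rows(
  motion=[
    [[0,0,0,0,0,0],[0,0,0,0,0,0]],
  ],
)

```text
time: 15.7
tool_pos: [494.0, -329.9, 240.0]
tcp_rot: [-180.0, -0.0, 0.1]
ft_force: [-1.1, 0.7, -0.7]
finger_gap: 47.8
grip_force: 41.4
```

```bash
python3 - <<'E'
from h import *
d=snap('wrist','w7');s=d['state'];print(s['tool_pos'],s['tcp_rot'],s['ft_force'],s['finger_gap'],s['time'])
p=cv2.resize(np.ascontiguousarray(d['pixels'][:,:,::-1]),None,fx=1.42,fy=1.42,interpolation=cv2.INTER_CUBIC)
for z,rad in [(8,38),(8,7),(60,4)]:
    q=np.array([wp(d,X) for X in ring([492.9,-330.8],z,rad)])*1.42
    cv2.polylines(p,[q.round().astype(np.int32)],True,(0,0,255),1)
a=ld('w6');g=np.ascontiguousarray(a['pixels'][125:215,195:315,::-1]);p[-270:,:360]=cv2.resize(g,None,fx=3,fy=3,interpolation=cv2.INTER_CUBIC)
cv2.imwrite('pics/w7o.png',p)
E
```

```text
[ 494.02698652 -329.93975026  239.96553008] [-1.79990250e+02 -1.00506733e-02  9.45217440e-02] [-1.06159401  0.73806344 -0.67097285] 47.80244458460758 15.7
```

View pics/w7o.png

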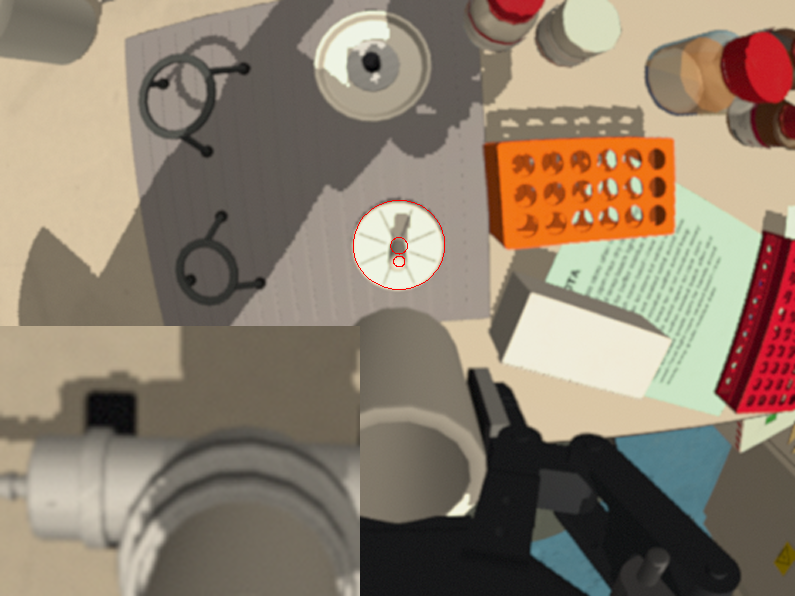

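The peg foot matches its overlay at (399,245), and the cup is held straight above it. Descending.

Emit:
play_rows(
  motion=[
    [[0,0,2,0,0,0],[0,0,5,0,0,0],[0,0,8.5,0,0,0],[0,0,11.5,0,0,0],[0,0,13,0,0,0]],
  ],
)

```text
time: 16.25
tool_pos: [492.3, -329.4, 106.6]
tcp_rot: [-179.8, 0.2, 0.0]
ft_force: [0.1, -0.1, -1.1]
finger_gap: 47.1
grip_force: 41.4
```

Emit:
play_rows(
  motion=[
    [[0,0,1.5,0,0,0],[0,0,3.5,0,0,0],[0,0,5.5,0,0,0],[0,0,6.6,0,0,0],[0,0,6.6,0,0,0]],
  ],
)

```text
time: 16.75
tool_pos: [493.0, -330.6, 42.6]
tcp_rot: [-179.9, 0.1, 0.0]
ft_force: [0.4, 0.4, -0.8]
finger_gap: 47.5
grip_force: 41.4
```

Emit:
play_rows(
  motion=[
    [[0,0,0,0,0,0],[0,0,0,0,0,0],[0,0,0.2,0,0,0],[0,0,0.2,0,0,0]],
  ],
)

```text
time: 17.15
tool_pos: [493.9, -331.5, 42.4]
tcp_rot: [180.0, -0.0, -0.0]
ft_force: [-0.6, -0.6, -1.3]
finger_gap: 47.7
grip_force: 41.4
```

Emit:
play_rows(
  motion=[
    [[0,0,0.3,0,0,0],[0,0,0.6,0,0,0],[0,0,0.8,0,0,0],[0,0,0.8,0,0,0]],
  ],
)

```text
time: 17.55
tool_pos: [493.6, -331.2, 33.6]
tcp_rot: [-180.0, 0.0, -0.0]
ft_force: [-1.4, -0.5, -1.4]
finger_gap: 47.7
grip_force: 41.4
```

Emit:
play_rows(
  motion=[
    [[0,0,0.15,0,0,0],[0,0,0.3,0,0,0],[0,0,0.3,0,0,0]],
  ],
)

```text
time: 17.85
tool_pos: [493.8, -331.3, 33.4]
tcp_rot: [-180.0, 0.0, 0.0]
ft_force: [-12.0, 8.9, 23.9]
finger_gap: 47.5
grip_force: 43.2
```

Emit:
play_rows(
  motion=[
    [[0,0,-0.15,0,0,0],[0,0,-0.25,0,0,0],[0,0,-0.25,0,0,0]],
  ],
)

```text
time: 18.15
tool_pos: [493.8, -331.4, 33.6]
tcp_rot: [180.0, -0.0, -0.0]
ft_force: [-0.3, 0.7, 4.2]
finger_gap: 47.6
grip_force: 41.8
```

Emit:
play_rows(
  motion=[
    [[0,0,0,0,0,0],[0,0,0,0,0,0],[0,0,0,0,0,0],[0,0,0,0,0,0],[0,0,0,0,0,0]],
  ],
  jaw=0.95,
)

```text
time: 18.65
tool_pos: [493.6, -331.2, 33.1]
tcp_rot: [-180.0, 0.0, -0.0]
ft_force: [0.7, -0.5, 0.8]
finger_gap: 81.6
grip_force: 0.0
```

Emit:
play_rows(
  motion=[
    [[0,0,-1,0,0,0],[0,0,-3.5,0,0,0],[0,0,-7,0,0,0],[0,0,-11,0,0,0],[0,0,-15,0,0,0]],
  ],
)

```text
time: 19.15
tool_pos: [493.4, -331.1, 185.4]
tcp_rot: [-180.0, -0.0, -0.0]
ft_force: [0.7, -0.1, 0.0]
finger_gap: 81.1
grip_force: 0.0
```

Emit:
play_rows(
  motion=[
    [[-1,-3,-3.5,0,0,0],[-2,-8,-6,0,0,0],[-2.5,-12,-6,0,0,0],[-2.5,-15,-6,0,0,0],[-2.5,-15,-6,0,0,0]],
  ],
)

```text
time: 19.65
tool_pos: [468.9, -178.2, 244.9]
tcp_rot: [-180.0, -0.1, 0.2]
ft_force: [-0.5, -0.4, -0.4]
finger_gap: 81.2
grip_force: 0.0
```

```bash
python3 - <<'E'
from h import *
d=snap('wrist','w8');s=d['state'];print(s['tool_pos'],s['ft_force'],s['finger_gap'],s['time'])
p=cv2.resize(np.ascontiguousarray(d['pixels'][:,:,::-1]),None,fx=2,fy=2,interpolation=cv2.INTER_CUBIC)
for c,z,rad in [((484,-178.5),50,28),((484,-178.5),50,21),((621.3,-168.5),63,33),((621.3,-168.5),63,26),((492.9,-330.8),83,24)]:
    q=np.array([wp(d,X) for X in ring(c,z,rad)])*2+.5
    cv2.polylines(p,[q.round().astype(np.int32)],True,(0,0,255),1)
cv2.imwrite('pics/w8o.png',p[:600,200:1000])
E
```

```text
[ 468.89778043 -178.15747701  244.92378587] [-0.52901493 -0.43226347 -0.39995673] 81.21964991264275 19.65
```

View pics/w8o.png

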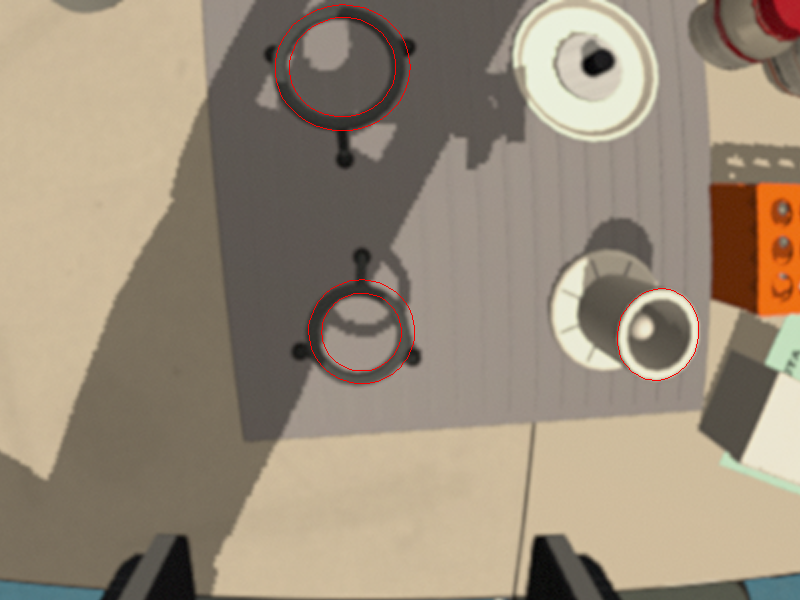

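The cup stands over the peg and the tripod overlays fit: small (484,-178.3), large (621.3,-168.3). The mat is about 5 mm thick. Next is the small stage.

Emit:
play_rows(
  motion=[
    [[0.5,-3,0,0,0,0],[1,-7.5,0,0,0,0],[1.5,-12.5,0,0,0,0],[2,-17.5,0,0,0,0],[2.5,-22,0,0,0,0]],
  ],
)

```text
time: 20.2
tool_pos: [494.0, 39.7, 243.7]
tcp_rot: [180.0, -0.0, -0.1]
ft_force: [0.9, -0.4, 0.9]
finger_gap: 80.9
grip_force: 0.0
```

Emit:
play_rows(
  motion=[
    [[0.4,-5,0,0,0,0],[0.8,-9.5,0,0,0,0],[1.2,-14,0,0,0,0],[1.55,-17.2,0,0,0,0],[1.55,-17.2,0,0,0,0]],
  ],
)

```text
time: 20.7
tool_pos: [509.5, 213.7, 243.2]
tcp_rot: [-179.9, 0.0, 0.2]
ft_force: [0.3, 0.2, 0.7]
finger_gap: 81.2
grip_force: 0.0
```

Emit:
play_rows(
  motion=[
    [[0,0,1,0,0,0],[0,0,3.5,0,0,0],[0,0,6.5,0,0,0],[0,0,8,0,0,0],[0,0,8,0,0,0]],
  ],
)

```text
time: 21.2
tool_pos: [507.4, 208.8, 160.0]
tcp_rot: [179.9, 0.3, -0.1]
ft_force: [-0.4, -0.2, -0.1]
finger_gap: 81.1
grip_force: 0.0
```

Emit:
play_rows(
  motion=[
    [[0,0,0,0,0,0],[0,0,0,0,0,0],[0,0,0,0,0,0],[0,0,0,0,0,0]],
  ],
)

```text
time: 21.6
tool_pos: [509.8, 211.0, 164.5]
tcp_rot: [-180.0, -0.1, 0.0]
ft_force: [-0.9, 0.4, -0.8]
finger_gap: 81.2
grip_force: 0.0
```

```bash
python3 - <<'E'
from h import *
d=snap('wrist','w9');s=d['state'];print(s['tool_pos'],s['tcp_rot'],s['finger_gap'],s['time'])
p=cv2.resize(np.ascontiguousarray(d['pixels'][:,:,::-1]),None,fx=3,fy=3,interpolation=cv2.INTER_CUBIC)
for c,z,rad in [((509.5,214),140,29),((509.5,214),122,34)]:
    q=np.array([wp(d,X) for X in ring(c,z,rad)])*3+1
    cv2.polylines(p,[q.round().astype(np.int32)],True,(0,0,255),1)
x,y=q.mean(0).astype(int);y0=max(0,y-250);cv2.imwrite('pics/w9o.png',p[y0:y0+600,x-400:x+400])
E
```

```text
[509.80562232 210.95546759 164.54390942] [-1.79966737e+02 -1.09289652e-01  5.83500103e-03] 81.23576708659525 21.6
```

View pics/w9o.png

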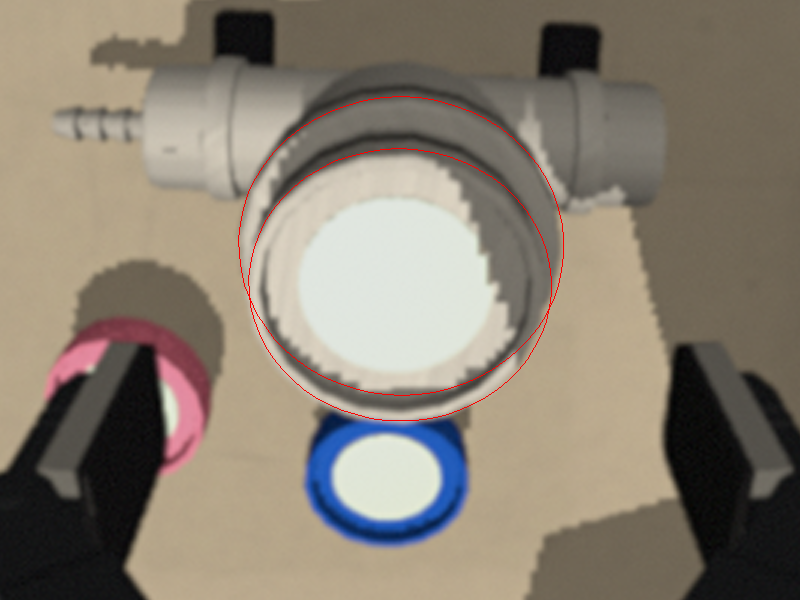

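The stage flanges fit the overlay at (509.5, 214). The fingers are centred to within 3 mm, so I'll correct y, descend and grip.

Emit:
play_rows(
  motion=[
    [[0,-0.3,0.5,0,0,0],[0,-0.3,1.5,0,0,0],[0,-0.3,2.5,0,0,0],[0,-0.3,3.3,0,0,0],[0,-0.3,3.3,0,0,0]],
  ],
)

```text
time: 22.15
tool_pos: [507.7, 213.3, 127.9]
tcp_rot: [179.9, 0.2, 0.0]
ft_force: [0.2, 0.2, -0.8]
finger_gap: 80.9
grip_force: 0.0
```

Emit:
play_rows(
  motion=[
    [[0,0,0,0,0,0],[0,0,0,0,0,0],[0,0,0,0,0,0],[0,0,0,0,0,0]],
  ],
)

```text
time: 22.55
tool_pos: [509.4, 213.8, 130.8]
tcp_rot: [-180.0, -0.0, -0.0]
ft_force: [-1.3, -0.0, 0.0]
finger_gap: 81.2
grip_force: 0.0
```

Emit:
play_rows(
  motion=[
    [[0,0,0.4,0,0,0],[0,0,0.8,0,0,0],[0,0,0.95,0,0,0],[0,0,0.95,0,0,0],[0,0,0.95,0,0,0]],
  ],
)

```text
time: 23.05
tool_pos: [509.1, 213.7, 120.7]
tcp_rot: [180.0, 0.0, -0.0]
ft_force: [-0.2, -0.1, -0.3]
finger_gap: 81.4
grip_force: 0.0
```

Emit:
play_rows(
  motion=[
    [[0,0,0,0,0,0],[0,0,0,0,0,0],[0,0,0,0,0,0],[0,0,0,0,0,0],[0,0,0,0,0,0]],
  ],
  jaw=0.4,
  squeeze=50,
)

```text
time: 23.55
tool_pos: [509.6, 213.9, 121.6]
tcp_rot: [-180.0, -0.1, -0.0]
ft_force: [-0.9, -0.6, 4.9]
finger_gap: 56.3
grip_force: 53.7
```

Emit:
play_rows(
  motion=[
    [[0,0,-0.2,0,0,0],[0,0,-0.6,0,0,0],[0,0,-1.3,0,0,0],[0,0,-2.2,0,0,0],[0,0,-3.2,0,0,0]],
  ],
)

```text
time: 24.05
tool_pos: [509.1, 213.7, 153.5]
tcp_rot: [180.0, 0.0, -0.0]
ft_force: [-0.1, 0.2, -1.6]
finger_gap: 56.2
grip_force: 53.3
```

Emit:
play_rows(
  motion=[
    [[0,0,-1.5,0,0,0],[0,0,-3.5,0,0,0],[-0.1,1,-5.5,0,0,0],[-0.3,4,-6.5,0,0,0],[-0.5,8,-7,0,0,0]],
  ],
)

```text
time: 24.55
tool_pos: [505.0, 134.2, 225.9]
tcp_rot: [-179.9, -0.2, 0.1]
ft_force: [1.2, -1.0, -1.5]
finger_gap: 56.2
grip_force: 53.4
```

Emit:
play_rows(
  motion=[
    [[-0.3,4.5,0,0,0,0],[-0.6,9,0,0,0,0],[-0.9,13.5,0,0,0,0],[-1.2,18,0,0,0,0],[-1.5,22,0,0,0,0]],
  ],
)

```text
time: 25.05
tool_pos: [489.0, -88.4, 224.4]
tcp_rot: [180.0, -0.1, -0.0]
ft_force: [1.0, 0.8, -1.7]
finger_gap: 56.1
grip_force: 53.4
```

Emit:
play_rows(
  motion=[
    [[-0.2,3.5,0,0,0,0],[-0.4,6.5,0,0,0,0],[-0.55,8.5,0,0,0,0],[-0.55,9.2,0,0,0,0],[-0.55,9.2,0,0,0,0]],
  ],
)

```text
time: 25.55
tool_pos: [483.7, -179.0, 223.7]
tcp_rot: [180.0, -0.0, -0.1]
ft_force: [0.4, 0.9, -1.2]
finger_gap: 56.5
grip_force: 53.4
```

Emit:
play_rows(
  motion=[
    [[0,0,1.5,0,0,0],[0,0,4.5,0,0,0],[0,0,8,0,0,0],[0,0,11,0,0,0],[0,0,12.5,0,0,0]],
  ],
)

```text
time: 26.05
tool_pos: [481.5, -175.8, 93.7]
tcp_rot: [-179.8, 0.3, 0.1]
ft_force: [-0.6, 0.6, -2.4]
finger_gap: 56.3
grip_force: 53.5
```

Emit:
play_rows(
  motion=[
    [[0,0,0,0,0,0],[0,0,0,0,0,0],[0,0,0,0,0,0],[0,0,0,0,0,0],[0,0,0,0,0,0]],
  ],
)

```text
time: 26.55
tool_pos: [484.5, -178.7, 99.1]
tcp_rot: [179.9, -0.1, -0.0]
ft_force: [-0.7, 0.7, -1.6]
finger_gap: 56.0
grip_force: 53.5
```

Emit:
play_rows(
  motion=[
    [[0,0,0.8,0,0,0],[0,0,2,0,0,0],[0,0,3.2,0,0,0],[0,0,4,0,0,0],[0,0,4.2,0,0,0]],
  ],
)

```text
time: 27.05
tool_pos: [482.3, -177.6, 53.6]
tcp_rot: [-179.9, 0.2, -0.0]
ft_force: [-0.3, 0.5, -1.2]
finger_gap: 56.0
grip_force: 53.5
```

Emit:
play_rows(
  motion=[
    [[0,0,0,0,0,0],[0,0,0,0,0,0],[0,0,0,0,0,0],[0,0,0,0,0,0]],
  ],
)

```text
time: 27.45
tool_pos: [484.1, -178.5, 56.4]
tcp_rot: [180.0, -0.1, -0.0]
ft_force: [-0.0, 0.5, -1.3]
finger_gap: 56.1
grip_force: 53.5
```

Emit:
play_rows(
  motion=[
    [[0,0,0.2,0,0,0],[0,0,0.4,0,0,0],[0,0,0.5,0,0,0],[0,0,0.5,0,0,0]],
  ],
)

```text
time: 27.85
tool_pos: [483.4, -178.1, 50.6]
tcp_rot: [-180.0, 0.0, 0.0]
ft_force: [-0.4, 1.6, -1.1]
finger_gap: 56.3
grip_force: 53.6
```

Emit:
play_rows(
  motion=[
    [[0,0,0.1,0,0,0],[0,0,0.2,0,0,0],[0,0,0.2,0,0,0]],
  ],
)

```text
time: 28.15
tool_pos: [483.6, -178.1, 49.7]
tcp_rot: [-180.0, 0.0, 0.0]
ft_force: [-5.2, 4.0, 9.2]
finger_gap: 56.2
grip_force: 54.6
```

The small stage seated at the predicted height. Releasing it and going for the large stage.

Emit:
play_rows(
  motion=[
    [[0,0,-0.1,0,0,0],[0,0,-0.1,0,0,0],[0,0,-0.1,0,0,0],[0,0,-0.1,0,0,0],[0,0,-0.1,0,0,0]],
  ],
  jaw=1,
)

```text
time: 28.65
tool_pos: [483.6, -178.3, 49.7]
tcp_rot: [180.0, 0.0, -0.0]
ft_force: [-0.3, -0.4, -0.9]
finger_gap: 85.4
grip_force: 0.0
```

Emit:
play_rows(
  motion=[
    [[0,0,-0.5,0,0,0],[0,0,-2,0,0,0],[0,0,-5,0,0,0],[0,0,-9,0,0,0],[0,0,-13,0,0,0]],
  ],
)

```text
time: 29.15
tool_pos: [483.4, -178.1, 182.2]
tcp_rot: [180.0, -0.0, -0.0]
ft_force: [0.8, -0.3, -0.3]
finger_gap: 85.7
grip_force: 0.0
```

Emit:
play_rows(
  motion=[
    [[0.2,-2,-3,0,0,0],[0.5,-6,-5,0,0,0],[0.8,-10.5,-5,0,0,0],[1.1,-15,-5,0,0,0],[1.4,-19.5,-5,0,0,0]],
  ],
)

```text
time: 29.65
tool_pos: [497.8, 18.3, 231.9]
tcp_rot: [180.0, -0.2, -0.0]
ft_force: [0.5, 0.9, -0.4]
finger_gap: 85.5
grip_force: 0.0
```

Emit:
play_rows(
  motion=[
    [[0.4,-5,0,0,0,0],[0.8,-10,0,0,0,0],[1,-14.5,0,0,0,0],[1.2,-18,0,0,0,0],[1.2,-19.8,0,0,0,0]],
  ],
)

```text
time: 30.15
tool_pos: [509.4, 217.9, 231.3]
tcp_rot: [-179.9, -0.1, 0.1]
ft_force: [-0.0, -0.8, -0.1]
finger_gap: 85.4
grip_force: 0.0
```

Emit:
play_rows(
  motion=[
    [[0,0,0,0,0,0],[0,0,1.5,0,0,0],[0,0,4,0,0,0],[0,0,7,0,0,0],[0,0,8.5,0,0,0]],
  ],
)

```text
time: 30.65
tool_pos: [508.0, 212.8, 141.4]
tcp_rot: [179.9, 0.2, -0.1]
ft_force: [0.0, -0.1, 0.3]
finger_gap: 85.3
grip_force: 0.0
```

Emit:
play_rows(
  motion=[
    [[0,0,0,0,0,0],[0,0,0,0,0,0],[0,0,0,0,0,0],[0,0,0,0,0,0],[0,0,0,0,0,0]],
  ],
)

```text
time: 31.15
tool_pos: [510.3, 215.0, 146.0]
tcp_rot: [-180.0, -0.1, 0.0]
ft_force: [-0.6, 0.4, -0.1]
finger_gap: 85.6
grip_force: 0.0
```

```bash
python3 - <<'E'
from h import *
d=snap('wrist','w10');snap('side','s10');s=d['state'];print(s['tool_pos'],s['tcp_rot'],s['finger_gap'],s['time'])
E
```

```text
[510.33136597 214.95586103 146.00445985] [-1.79967161e+02 -1.07354036e-01  4.14133492e-03] 85.6424787697254 31.15
```

Emit:
play_rows(
  motion=[
    [[-0.05,0.1,0.8,0,0,0],[-0.05,0.1,2,0,0,0],[-0.05,0.1,3.2,0,0,0],[-0.05,0.1,4.2,0,0,0],[-0.05,0.1,4.7,0,0,0]],
  ],
)

```text
time: 31.75
tool_pos: [507.9, 213.4, 95.5]
tcp_rot: [180.0, 0.2, 0.0]
ft_force: [0.7, -0.2, -0.4]
finger_gap: 85.1
grip_force: 0.0
```

Emit:
play_rows(
  motion=[
    [[0,0,0,0,0,0],[0,0,0,0,0,0],[0,0,0,0,0,0],[0,0,0,0,0,0]],
  ],
)

```text
time: 32.15
tool_pos: [509.6, 213.9, 98.5]
tcp_rot: [-180.0, -0.1, -0.0]
ft_force: [1.0, 0.3, -0.3]
finger_gap: 85.6
grip_force: 0.0
```

Emit:
play_rows(
  motion=[
    [[0,0,0.1,0,0,0],[0,0,0.1,0,0,0],[0,0,0.1,0,0,0],[0,0,0.1,0,0,0],[0,0,0.1,0,0,0]],
  ],
  jaw=0.5,
  squeeze=60,
)

```text
time: 32.65
tool_pos: [509.7, 214.0, 98.0]
tcp_rot: [-180.0, -0.1, 0.0]
ft_force: [-1.6, 0.4, 6.7]
finger_gap: 66.4
grip_force: 67.2
```

Emit:
play_rows(
  motion=[
    [[0,0,-0.2,0,0,0],[0,0,-0.7,0,0,0],[0,0,-1.5,0,0,0],[0,0,-2.7,0,0,0],[0,0,-4.2,0,0,0]],
  ],
)

```text
time: 33.15
tool_pos: [508.8, 213.6, 139.5]
tcp_rot: [180.0, 0.0, 0.0]
ft_force: [0.3, -1.0, -2.4]
finger_gap: 66.2
grip_force: 67.2
```

Emit:
play_rows(
  motion=[
    [[0,0,-1.5,0,0,0],[0,0,-3.5,0,0,0],[0,1,-5.5,0,0,0],[0,4,-6.5,0,0,0],[0,8,-7,0,0,0]],
  ],
)

```text
time: 33.65
tool_pos: [510.1, 134.3, 212.1]
tcp_rot: [-179.9, -0.2, 0.2]
ft_force: [0.6, -0.0, -2.5]
finger_gap: 65.9
grip_force: 67.4
```

Emit:
play_rows(
  motion=[
    [[0,4.5,0,0,0,0],[0,9,0,0,0,0],[0,13.5,0,0,0,0],[0.5,18,0,0,0,0],[2,22,0,0,0,0]],
  ],
)

```text
time: 34.15
tool_pos: [528.9, -88.5, 210.7]
tcp_rot: [180.0, -0.1, -0.0]
ft_force: [1.8, 0.8, -2.6]
finger_gap: 66.1
grip_force: 67.4
```

Emit:
play_rows(
  motion=[
    [[2.5,3.5,0,0,0,0],[5.5,6.5,0,0,0,0],[8,8,0,0,0,0],[9.2,8.2,0,0,0,0],[9.2,8.2,0,0,0,0]],
  ],
)

```text
time: 34.65
tool_pos: [622.3, -169.2, 209.6]
tcp_rot: [180.0, -0.1, -0.0]
ft_force: [-0.2, 0.5, -2.6]
finger_gap: 66.1
grip_force: 67.5
```

Emit:
play_rows(
  motion=[
    [[0,0,0.5,0,0,0],[0,0,2.5,0,0,0],[0,0,5,0,0,0],[0,0,7.5,0,0,0],[0,0,9,0,0,0]],
  ],
)

```text
time: 35.15
tool_pos: [619.3, -167.2, 116.7]
tcp_rot: [-179.9, 0.2, 0.0]
ft_force: [0.1, -0.2, -2.7]
finger_gap: 66.1
grip_force: 67.5
```

Emit:
play_rows(
  motion=[
    [[0,0,0,0,0,0],[0,0,0,0,0,0],[0,0,0,0,0,0],[0,0,0,0,0,0],[0,0,0,0,0,0]],
  ],
)

```text
time: 35.65
tool_pos: [621.9, -168.5, 120.1]
tcp_rot: [180.0, -0.1, -0.0]
ft_force: [0.3, -0.4, -2.3]
finger_gap: 66.1
grip_force: 67.6
```

Emit:
play_rows(
  motion=[
    [[-0.05,0,0.8,0,0,0],[-0.05,0,2.2,0,0,0],[-0.05,0,3.8,0,0,0],[-0.05,0,5,0,0,0],[-0.05,0,5.3,0,0,0]],
  ],
)

```text
time: 36.15
tool_pos: [618.5, -167.5, 62.1]
tcp_rot: [-179.9, 0.3, 0.0]
ft_force: [-0.4, 0.2, -1.7]
finger_gap: 65.9
grip_force: 67.6
```

Emit:
play_rows(
  motion=[
    [[0,0,0,0,0,0],[0,0,0,0,0,0],[0,0,0,0,0,0],[0,0,0,0,0,0]],
  ],
)

```text
time: 36.55
tool_pos: [621.3, -168.5, 66.7]
tcp_rot: [180.0, -0.1, 0.0]
ft_force: [0.0, -1.4, -3.1]
finger_gap: 65.8
grip_force: 67.6
```

Emit:
play_rows(
  motion=[
    [[0,0,0.25,0,0,0],[0,0,0.5,0,0,0],[0,0,0.75,0,0,0],[0,0,0.75,0,0,0],[0,0,0.75,0,0,0]],
  ],
)

```text
time: 37.05
tool_pos: [620.7, -168.0, 58.2]
tcp_rot: [-180.0, -0.0, 0.0]
ft_force: [0.8, 1.5, -2.4]
finger_gap: 66.0
grip_force: 67.6
```

Emit:
play_rows(
  motion=[
    [[0,0,0.1,0,0,0],[0,0,0.2,0,0,0],[0,0,0.2,0,0,0]],
  ],
)

```text
time: 37.35
tool_pos: [621.1, -168.1, 57.1]
tcp_rot: [-180.0, -0.1, 0.0]
ft_force: [0.2, 3.3, 3.8]
finger_gap: 65.9
grip_force: 68.2
```

Seated at 57 mm, as predicted. Releasing, retreating and checking.

Emit:
play_rows(
  motion=[
    [[0,0,0,0,0,0],[0,0,0,0,0,0],[0,0,0,0,0,0],[0,0,0,0,0,0],[0,0,0,0,0,0]],
  ],
  jaw=1,
)

```text
time: 37.85
tool_pos: [620.6, -168.4, 56.3]
tcp_rot: [180.0, 0.0, -0.0]
ft_force: [-0.6, 0.8, 0.6]
finger_gap: 85.2
grip_force: 0.0
```

Emit:
play_rows(
  motion=[
    [[0,0,-0.5,0,0,0],[0,0,-2,0,0,0],[0,0,-5,0,0,0],[0,0,-9,0,0,0],[0,0,-13,0,0,0]],
  ],
)

```text
time: 38.35
tool_pos: [620.4, -168.2, 188.8]
tcp_rot: [180.0, -0.0, 0.0]
ft_force: [1.2, -0.6, 0.1]
finger_gap: 85.4
grip_force: 0.0
```

Emit:
play_rows(
  motion=[
    [[-3,1,-2,0,0,0],[-7,3,-4,0,0,0],[-11,6,-6,0,0,0],[-13,7,-6,0,0,0],[-13,7,-6,0,0,0]],
  ],
)

```text
time: 38.85
tool_pos: [489.1, -240.5, 249.5]
tcp_rot: [179.8, -0.2, -0.2]
ft_force: [0.9, 0.6, 0.5]
finger_gap: 85.2
grip_force: 0.0
```

Emit:
play_rows(
  motion=[
    [[0,0,0,0,0,0],[0,0,0,0,0,0],[0,0,0,0,0,0]],
  ],
)

```text
time: 39.15
tool_pos: [491.2, -237.5, 246.0]
tcp_rot: [-180.0, 0.0, 0.1]
ft_force: [-0.8, 0.6, -0.9]
finger_gap: 85.2
grip_force: 0.0
```

```bash
python3 - <<'E'
from h import *
d=snap('wrist','w11');s=d['state'];print(s['tool_pos'],s['ft_force'],s['finger_gap'],s['time'])
p=cv2.resize(np.ascontiguousarray(d['pixels'][:,:,::-1]),None,fx=2,fy=2,interpolation=cv2.INTER_CUBIC)
for c,z,rad in [((484,-178.3),68,29),((621.3,-168.3),81,34),((492.9,-330.8),83,24),((640.3,-310.4),18,21),((640.3,-310.4),42,7)]:
    q=np.array([wp(d,X) for X in ring(c,z,rad)])*2+.5
    cv2.polylines(p,[q.round().astype(np.int32)],True,(0,0,255),1)
cv2.imwrite('pics/w11o.png',p[:600,160:960])
E
```

```text
[ 491.21798597 -237.4952375   246.0278763 ] [-0.83824963  0.63345346 -0.94687795] 85.15058578767963 39.15
```

View pics/w11o.png

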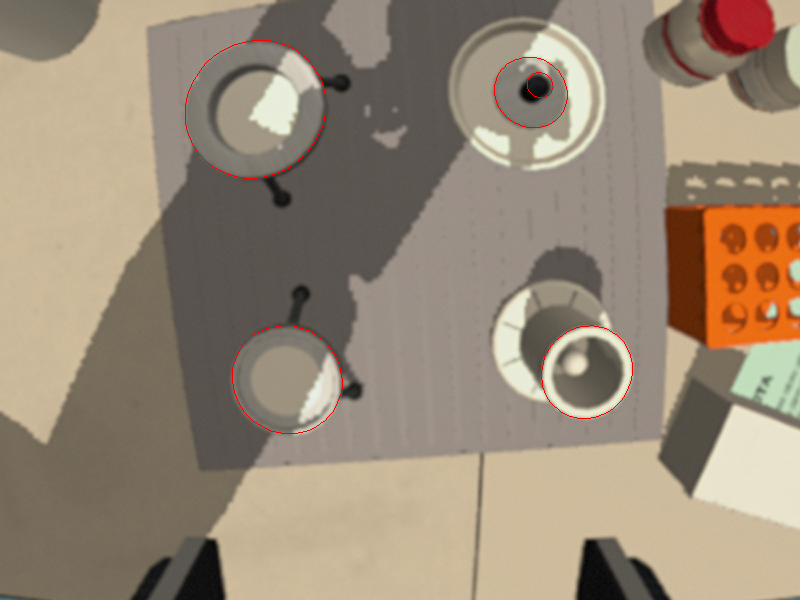

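All four pieces match their seated outlines: large stage (256,110), small stage (288,379), cup (587,372), lid (531,92).

```bash
python3 -c "
from bench import job
print(job.hand_in())"
```

```text
the job is handed in; nothing more can be done
None
```

The job is handed in at about 39 s: the lid, cup, small stage and large stage are each set down upright and released in their own places. I stayed clear of the wash bottle throughout, but no verdict came back.

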